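# Shut the connector bonding jig, pin it and hold it pressed

### The job

A connector shell has just been glued and lies in the open clamshell jig: swing the jig's lid fully shut, then take the locking pin (the one with the taller, slimmer head) out of the rack and push it down through the lid's sprung collar and the aligned holes into the lower half. Press the pin until its flange has pushed the sprung collar all the way down, and finish like that: still holding the pin and pressing it down, so that the jig stays clamped shut while the glue takes (do not let go). Leave the other pin in the rack and do not disturb anything else on the bench.

Things in the scene. Friction and masses are not known exactly. Their poses are not given: they have to be found in the camera images.
- jig: aluminium lower half of the clamshell jig on a 190 x 140 mm dark steel base plate, bolted to the bench (does not move). Origin on the bench under its centre; x points from the hinge edge to the free edge, y along the hinge, z up. The block covers x -65 to +65 mm, y -50 to +50 mm and its top is 50 mm above the bench; the base plate is 6 mm thick
- jig_hinge (a point): middle of the hinge line, at x -65 mm, y 0, z 50 mm of the jig; the hinge line runs along the jig's y
- jig_hole (a point): centre of the mouth of the pin hole in the lower half, at x +45 mm, y 0, z 50 mm of the jig; the hole is vertical, 12.5 mm across, 44 mm deep; x of this point as the jig's
- lid (a joint): angle of the aluminium lid in rad: 0 fully shut, 1.57 upright; starts open, 1.15 to 1.6. Shut, it is a 146 x 100 mm plate, 12 mm thick, top 62 mm above the bench, from the hinge to 16 mm past the lower half's free edge. The stiff hinge leaves it where it is let go; about 3 N at the tab swings it. Push its outer face (the side facing the robot when open, the top when shut) to shut it
- lid_tab (a point): point on the outer face of the lid's closing tab, on its middle line, 172 mm from the hinge line along the lid and 12 mm above the hinge line (square to the lid) towards the outer face. The tab is 34 mm wide (along the jig's y), 8 mm thick and runs from 146 to 180 mm from the hinge line, beyond the free edge of the lower half
- collar (a joint): how far the sprung collar is pressed into the lid, in m: 0 up, 0.006 all the way down. A spring needs about 3 N to start and about 10.5 N at the bottom; it springs back up when let go
- collar_top (a point): centre of the outer face of the sprung steel collar, a 34 mm square block with a 13.5 mm hole, 110 mm from the hinge line, standing 12 mm above the lid's outer face when up. The collar's hole, the lid's 13 mm hole and the lower half's hole line up when the lid is shut
- pin: steel locking pin, standing upright in the rack. Origin at the lower tip of the shank, z up along the pin to the head. Shank 10 mm across, 50 mm long, with a tapered tip; flange 26 mm across from 50 to 54 mm above the tip; round grip head 17 mm across from 54 to 90 mm above the tip. About 80 g
- pin_tip (a point): lower tip of the locking pin's shank, on its axis
- pin_head (a point): point on the locking pin's axis halfway up its grip head, 72 mm above its tip
- rack: grey plastic pin rack, 60 x 140 x 55 mm, fixed. Origin on the bench under its centre; y along its length; two holes 18 mm across at y -36 and +36 mm. A pin hangs in a hole by its flange, flange underside at the rack's top (55 mm above the bench), tip 5 mm above the bench. Which hole has which pin varies
- gauge: the other pin in the rack: same flange, shank 14 mm (does not fit the jig), short wide head 26 mm across and only 18 mm tall. Origin at the lower tip of its shank. To be left alone
- grommet: black rubber sleeve, 30 mm across, 18 mm tall, standing; origin at its underside. Bystander
- glue: white glue bottle, 44 mm across, 120 mm tall; origin at its underside. Bystander
- driver: screwdriver lying on the bench between jig and rack; origin at its underside. Bystander
- pliers: blue-handled pliers lying on the bench; origin under the pivot. Bystander
- shell: spare black connector shell, about 70 x 52 x 26 mm; origin at its underside. Bystander
There are look-alikes about, which are no part of the job. Leave any orange or yellow look-alike of the pin alone.

How it is judged:
By the outcome, as a careful person would: the job done as asked, in the order asked, and still so for the second after the job is handed in, while the arm keeps its last pose, push and grip.
It also fails if it takes over 64 s, if anything falls off the work surface, if the arm or the gripper's body presses on something with over 40 N, if the wrist force passes 120 N, or if a joint passes its speed limit or range.

### The arm

A 6-joint arm with a two-finger parallel gripper is mounted at the origin on the work surface. World frame = base frame: x ahead of the robot, y to its left, z up, the work surface at z = 0. Lengths are in m, angles in rad, forces in N, time in s.
With the tool pointing down it reaches from about 0.425 to 0.95 m from the base axis. Payload 3.5 kg.
Tool frame: the origin (TCP) lies midway between the tips of the shut fingers; the grasp point (between the pads) lies 19 mm behind it (ctrl.pinch_z is the distance from the TCP to the grasp point, in m); z points along the fingers, y is the line along which they close (so a half turn about z gives the same grasp; the last joint's range is limited). The gripper opens to 85 mm and grips with 20 to 120 N. Pads are 22 mm wide; open, the fingers measure 114 mm over their backs; the gripper's body (76 mm by 85 mm) begins 54 mm behind the grasp point. The pads swing forward as they close: fully open they stand 13 mm farther back than shut.
Start: joints at [-1.348, 0.286, 1.577, -0, 1.279, -0.15], TCP at [0.246, -0.629, 0.208] pointing down, gripper open.
Joint ranges: [-2.77, 2.77], [-0.9, 2.22], [0.21, 2.48], [-1.53, 4.67], [0.24, 2.81], [-2.84, 2.84]. Speed limits (rad/s): [2.79, 2.79, 3.14, 3.14, 3.14, 3.14].

### API

Orientations are given as a unit quaternion [x, y, z, w].
In Python, from plant import get_state, viewer, sign_off, ctrl gives the robot as it stands. The module is installed in compiled form; this text tells all that it offers.
- The arm moves only by the shell command python3 -m handwheel 'ROWS' [FORCE]. ROWS is JSON, a list that holds one entry, the list of rows, each a list of 5 numbers: the finger opening in m, from 0 to 0.0854, then the shift along the tool's x, y, z in m, then the turn about the tool's z in degrees. In form: [[[claw, x, y, z, spin], ...]]. A call has 1 to 12 rows; each row shifts and turns the commanded pose from where the row before left it, along the tool's axes as they then stand; what a row does not reach is not made up. A row lasts 1/12 s, in which the tool goes at most 41.7 mm and 7.16 degrees, less where a joint would pass 70% of its speed; a pose out of reach is approached as far as the arm can. A call is refused whole if a number of a shift passes 0.0417 or a number of a turn 7.16, either way. A call with a gripper value outside its range is refused whole. The fingers move at their own pace and stop on an object; FORCE is the grip in N (left out, the last holds). Time passes only in rows, so rows that do not move let the fingers close. It gives the time, the measured TCP pose, the force, the opening and the grip force at its end, in the units of the state.
- get_state(): the state, without advancing time (a new reading comes with each control period).
- viewer.read_camera(name): name is "side" or "top" or "wrist"; returns the picture (480x640x3 uint8, blue, green, red); there is no depth.
- viewer.camera_params(name): a dict with "fov_y" (degrees; the focal length in pixels is half the picture's height over the tangent of half this angle, whatever the lens; pixels are square), "cx", "cy" (the principal point, pixels), "xyz" and "attitude" of the camera in the world; the wrist camera has in their place "hand_eye" (4x4, takes a point from camera to tool coordinates, whose origin is the TCP and whose axes are the flange's). Camera axes: x right, y up, looking along -z (the intrinsics and any distortion apply to the point x, -y, -z); pixel columns grow to the right and rows downward; lengths in m; the calibration is good to about 2 mm. The wrist camera is an equidistant fisheye: a pixel r from the principal point sees the ray r / f radians off the axis. A picture is of the moment at which its call begins: read the wrist's pose just before it. camera_params takes no time and is no camera call.
- sign_off(): hands the job in; it is judged then, once.
Trained networks look in the newest picture that a camera, given by its name, has taken for a name from the list of things; names that differ only in an ending like _2 or _b are one class to them, and where a whole thing is asked for, a point or a joint stands for the part that bears it (a point fixed in the world has none). Each returns a list of dicts, best first, with "confidence" (0 to 1); they miss things now and then, are a little off and sometimes report something else, mostly with a low value. They report only what shows in the picture. A call takes as long as a camera call. They do not tell look-alikes from the thing itself.
- viewer.look_for(camera, name): "extent" ([left, top, width, height] as shares, 0 to 1, of the picture: columns of its width, rows of its height, round what is visible of it).
- viewer.outline_of(camera, name): "mask" (480x640 bool, what is visible of it) and "extent" ([left, top, width, height] as shares, 0 to 1, of the picture: columns of its width, rows of its height, round what is visible of it).
- viewer.pinpoint(camera, name): "xy" ([column, row] as shares, 0 to 1, of the picture: columns of its width, rows of its height: a listed point, or the origin of a listed thing).
The state is a dict: "time": time; "qpos": joint angles; "dq": joint speeds; "joint_efforts": joint torques, N m; "eef_pos": TCP position; "tcp_rot": TCP orientation; "contact_force": force on the tool from outside, world axes, zero at the start; "wrist_torque": the same for the moment, N m; "opening": opening from 0.0 (shut) to 1.0 (fully open); "finger_force": force on a finger pad.
Only numpy, scipy, OpenCV 4.12 (cv2) and the standard library are available. Lean on these libraries where they do the work, as an engineer would, in place of code of your own. Each camera call takes 0.05 s, during which the arm holds its last target. There are 200 camera calls.

## Working session

There is one attempt and no reset: what is moved stays moved. The work goes in short steps, Python scripts to look and compute and a shell command to move; the robot and the scene stay as the last step left them, time stands still between calls to the robot, and variables do not carry over. Pictures are saved under pics/ and viewed, at most 10 in all, crops included, and the job is handed in when it is done.

```bash
mkdir -p pics
cat > h.py <<'E'
import numpy as np, cv2
from scipy.spatial.transform import Rotation as R
from plant import get_state, viewer, sign_off, ctrl
def cam(name):
    p=viewer.camera_params(name); f=240/np.tan(np.radians(p["fov_y"])/2)
    return p,f
def att(p):
    a=np.array(p["attitude"],float)
    return a if a.shape==(3,3) else R.from_quat(a).as_matrix()
def ray(name,u,v,st=None):
    p,f=cam(name); x,y=u-p["cx"],v-p["cy"]
    if name=="wrist":
        r=np.hypot(x,y); t=r/f; s=np.sin(t)/max(r,1e-9)
        d=np.array([x*s,-y*s,-np.cos(t)]); H=np.array(p["hand_eye"]); st=st or get_state()
        Rt=R.from_quat(st["tcp_rot"]).as_matrix()
        return Rt@H[:3,3]+np.array(st["eef_pos"]), Rt@H[:3,:3]@d
    d=np.array([x/f,-y/f,-1]); return np.array(p["xyz"]),att(p)@d
def proj(name,P,st=None):
    p,f=cam(name); P=np.array(P,float)
    if name=="wrist":
        st=st or get_state(); Rt=R.from_quat(st["tcp_rot"]).as_matrix(); H=np.array(p["hand_eye"])
        c=H[:3,:3].T@(Rt.T@(P-st["eef_pos"])-H[:3,3]); th=np.arctan2(np.hypot(c[0],c[1]),-c[2]); n=np.hypot(c[0],c[1])
        return np.array([p["cx"]+f*th*c[0]/n,p["cy"]-f*th*c[1]/n])
    c=att(p).T@(P-np.array(p["xyz"])); return np.array([p["cx"]-f*c[0]/c[2],p["cy"]+f*c[1]/c[2]])
def onz(name,u,v,z,st=None):
    o,d=ray(name,u,v,st); return o+d*(z-o[2])/d[2]
def meet(*rays):
    A=sum(np.eye(3)-np.outer(d,d)/(d@d) for o,d in rays); b=sum((np.eye(3)-np.outer(d,d)/(d@d))@o for o,d in rays)
    return np.linalg.solve(A,b)
def pts(c,n):
    return [(round(q["confidence"],2),np.round(np.array(q["xy"])*[640,480],1)) for q in viewer.pinpoint(c,n)]
E
cat > a.py <<'E'
from h import *
np.set_printoptions(precision=4,suppress=True)
for c in ("top","side"):
    p,f=cam(c); print(c,p,f)
    cv2.imwrite(f"pics/{c}0.png",viewer.read_camera(c))
    for n in ("jig_hinge","jig_hole","lid_tab","collar_top","pin_head","pin","gauge","rack","jig","glue","driver"):
        print(c,n,pts(c,n)[:3])
print(viewer.camera_params("wrist"),ctrl.pinch_z,get_state())
E
python3 a.py
```

```text
top {'fov_y': 51.72549920988416, 'cx': 313.44248487897227, 'cy': 239.5634101750119, 'xyz': array([ 0.4889, -0.0161,  1.2159]), 'attitude': array([ 0.0376, -0.0428, -0.7024,  0.7095])} 495.07939556466266
top jig_hinge [(0.96, array([231.5, 291. ]))]
top jig_hole [(0.56, array([245.4, 247.6])), (0.54, array([223.4, 283.8]))]
top lid_tab [(0.74, array([225.5, 270.2]))]
top collar_top [(0.64, array([223. , 287.8]))]
top pin_head [(0.58, array([441.5, 289.8])), (0.56, array([401.3, 255.7])), (0.53, array([434.6, 319.5]))]
top pin [(0.62, array([398.1, 292.5])), (0.54, array([433., 290.])), (0.46, array([394.8, 258.3]))]
top gauge [(0.64, array([369.1, 290.9]))]
top rack [(0.83, array([384.5, 292.5]))]
top jig [(0.72, array([239.3, 267. ]))]
top glue [(0.71, array([291.4, 172.5]))]
top driver [(0.57, array([300.5, 322.6]))]
side {'fov_y': 51.56916564649339, 'cx': 318.6609892316228, 'cy': 249.64663238425365, 'xyz': array([ 0.3993, -0.841 ,  0.7663]), 'attitude': array([ 0.4373, -0.0575, -0.123 ,  0.889 ])} 496.8049559530468
side jig_hinge [(0.59, array([250.7, 234.9]))]
side jig_hole [(0.87
[... 654 characters left out ...]
 'hand_eye': array([[ 0.    ,  0.954 ,  0.2999,  0.0766],
       [ 1.    ,  0.0001, -0.0006,  0.0006],
       [-0.0006,  0.2999, -0.954 , -0.1662],
       [ 0.    ,  0.    ,  0.    ,  1.    ]])} 0.0187 {'time': 1.2, 'qpos': array([-1.348 ,  0.2863,  1.5767, -0.    ,  1.2786, -0.15  ]), 'dq': array([-0.0006, -0.0013,  0.0017,  0.0008,  0.0001,  0.0018]), 'joint_efforts': array([  0.0001, -40.5964, -29.2938,  -0.0001,   0.0006,   0.    ]), 'eef_pos': array([ 0.2459, -0.6286,  0.2079]), 'tcp_rot': array([ 0.9827,  0.1853, -0.    , -0.    ]), 'contact_force': array([ 0.0243, -0.2599,  0.066 ]), 'wrist_torque': array([ 0.0218, -0.02  , -0.0155]), 'finger_force': 0.0, 'opening': 1.000328158564935}
```

View pics/top0.png

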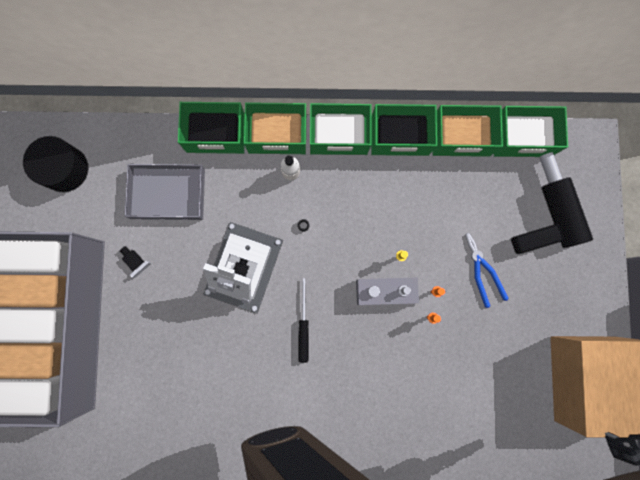

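View pics/side0.png

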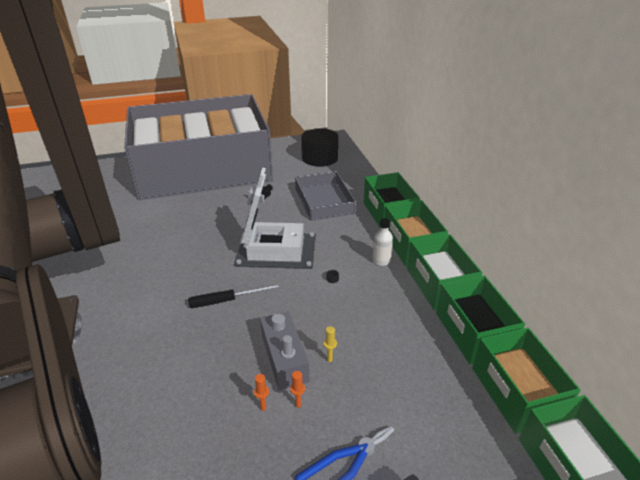

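The top view shows the rack with two grey heads, at (373,291) and (404,290). The orange look-alikes are at (438,291) and (434,318), and the yellow one is at (402,255). In the side view, the grey slim tall head is at (288,345) and the short wide one at (278,321). I choose the grey head at top (404,290), and a close crop will confirm it.

```bash
cat > b.py <<'E'
from h import *
np.set_printoptions(precision=4,suppress=True)
a=cv2.imread("pics/top0.png")[240:340,340:460]; b=cv2.imread("pics/side0.png")[290:420,220:350]
c=cv2.imread("pics/top0.png")[215:320,190:295]
z=lambda i:cv2.resize(i,(390,390),interpolation=cv2.INTER_CUBIC)
cv2.imwrite("pics/crop1.png",np.hstack([z(b),z(c)]))
B=[onz("top",u,v,.008) for u,v in((232,227),(279,241),(255,309),(208,292))]
print("plate bolts",B,"mean",np.mean(B,0))
print("hinge",meet(ray("top",231.5,291),ray("side",250.7,234.9)), onz("side",291.8,234.7,.05),onz("side",250.7,234.9,.05),onz("top",231.5,291,.05))
print("tab",meet(ray("top",225.5,270.2),ray("side",259.5,171.3)))
print("head",onz("top",404.5,290,.091),onz("side",288,339,.091), "gauge",onz("top",373.5,291,.077))
print("rack",[onz("top",u,v,.055) for u,v in((358,279),(417,279),(418,304),(358,304))])
for n,u,v in(("or1",438,291),("or2",434,318),("yel",402,255),("glue",289,160),("grom",303,225),("drv",304,280),("drvend",303,362)): print(n,onz("top",u,v,.05))
E
python3 b.py
```

```text
plate bolts [array([0.656 , 0.1762, 0.008 ]), array([0.6225, 0.06  , 0.008 ]), array([0.4567, 0.115 , 0.008 ]), array([0.4965, 0.2297, 0.008 ])] mean [0.5579 0.1452 0.008 ]
hinge [0.5004 0.1674 0.0427] [0.598 0.13  0.05 ] [0.5007 0.1571 0.05  ] [0.499  0.1664 0.05  ]
tab [0.5372 0.1527 0.223 ]
head [ 0.5047 -0.2311  0.091 ] [ 0.507  -0.2363  0.091 ] gauge [ 0.502  -0.1627  0.077 ]
rack [array([ 0.5298, -0.1293,  0.055 ]), array([ 0.5312, -0.2676,  0.055 ]), array([ 0.4731, -0.2691,  0.055 ]), array([ 0.4718, -0.1293,  0.055 ])]
or1 [ 0.5037 -0.3177  0.05  ]
or2 [ 0.441  -0.3072  0.05  ]
yel [ 0.5876 -0.234   0.05  ]
glue [0.8148 0.0367 0.05  ]
grom [0.6568 0.001  0.05  ]
drv [ 0.5264 -0.0029  0.05  ]
drvend [ 0.3379 -0.0028  0.05  ]
```

View pics/crop1.png

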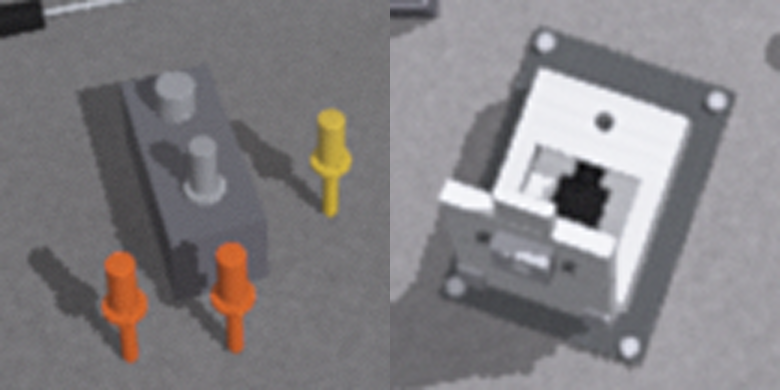

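The crop confirms the choice. In the left panel, the grey tall slim head is at the rack's near hole (205,165) and the short wide gauge is at (175,97), while the orange and yellow pins stand outside the rack. The jig's yaw is about -18.7°, and the lid is open at about 1.27 rad with its outer face towards the robot.

I'll align the tool with the jig, fingers shut, and travel to it.

```bash
python3 -m handwheel '[[[0,0,0,0,7],[0,0,0,0,7],[0,0,0,0,7],[0,0,0,0,7],[0,0,0,0,7],[0,0,0,0,5],[0,0.0055,-0.039,0,0],[0,0.0055,-0.039,0,0],[0,0.0055,-0.039,0,0],[0,0.0055,-0.039,0,0],[0,0.0055,-0.039,0,0],[0,0.0055,-0.039,0,0]]]' 40
python3 -m handwheel '[[[0,0.0055,-0.039,-0.004,0],[0,0.0055,-0.039,-0.004,0],[0,0.0055,-0.039,-0.004,0],[0,0.0055,-0.039,-0.004,0],[0,0.0055,-0.039,-0.004,0],[0,0.0055,-0.039,-0.004,0],[0,0,0,0,0],[0,0,0,0,0]]]'
```

```text
time: 2.2
eef_pos: [0.3524, -0.4158, 0.2081]
tcp_rot: [0.987, -0.162, 0.0, 0.0]
contact_force: [0.8, -0.4, 0.6]
opening: 0.005
finger_force: 0.0
time: 2.87
eef_pos: [0.4588, -0.2046, 0.2325]
tcp_rot: [0.987, -0.16, 0.001, 0.0]
contact_force: [0.2, -0.3, 0.2]
opening: 0.002
finger_force: 0.0
```

```bash
python3 -m handwheel '[[[0,-0.0092,-0.0365,0.0018,0],[0,-0.0092,-0.0365,0.0018,0],[0,-0.0092,-0.0365,0.0018,0],[0,-0.0092,-0.0365,0.0018,0],[0,-0.0092,-0.0365,0.0018,0],[0,-0.0092,-0.0365,0.0018,0],[0,-0.0092,-0.0365,0.0018,0],[0,-0.0092,-0.0365,0.0018,0],[0,-0.0092,-0.0365,0.0018,0],[0,-0.0092,-0.0365,0.0018,0],[0,0,0,0,0],[0,0,0,0,0]]]'
cat > c.py <<'E'
from h import *
np.set_printoptions(precision=4,suppress=True)
s=get_state(); print(s["eef_pos"],s["contact_force"])
im=viewer.read_camera("side"); im2=viewer.read_camera("wrist")
print("tab side",pts("side","lid_tab"),"wrist",pts("wrist","lid_tab"),"tcp in side",proj("side",s["eef_pos"]),"tcp in wrist",proj("wrist",s["eef_pos"],s))
cv2.imwrite("pics/p2.png",np.hstack([cv2.resize(im[100:320,150:370],(400,400)),cv2.resize(im2,(400,300))[:400] if 0 else cv2.copyMakeBorder(cv2.resize(im2,(400,300)),0,100,0,0,0)]))
E
python3 c.py
```

```text
time: 3.87
eef_pos: [0.4876, 0.1693, 0.2134]
tcp_rot: [0.987, -0.161, -0.0, 0.0]
contact_force: [0.0, -0.2, 1.8]
opening: 0.001
finger_force: 0.0
[0.4876 0.1693 0.2134] [ 0.0229 -0.1692  1.7755]
tab side [(0.84, array([255.5, 169.5]))] wrist [(0.92, array([316.4, 180.9]))] tcp in side [237.6638 174.508 ] tcp in wrist [320.6598 282.1086]
```

View pics/p2.png

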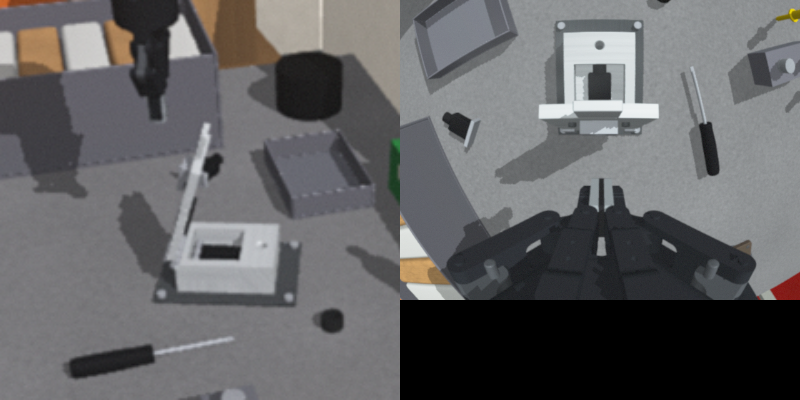

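The wrist view shows the jig square to the tool, with the tab at (316,181) and the finger tips at (321,288). So the tip is about 40 mm behind the tab and central on it. I'll push along the closing arc.

```bash
python3 -m handwheel '[[[0,0.02,0,0,0],[0,0.02,0,0,0],[0,0.011,0,0.0035,0],[0,0.011,0,0.0035,0],[0,0.011,0,0.0035,0],[0,0.011,0,0.0035,0],[0,0.0085,0,0.006,0],[0,0.0085,0,0.006,0],[0,0.0085,0,0.006,0],[0,0.0085,0,0.006,0],[0,0,0,0,0]]]'
```

```text
time: 4.98
eef_pos: [0.5996, 0.1307, 0.1738]
tcp_rot: [0.987, -0.162, -0.001, 0.0]
contact_force: [-0.4, -0.1, -0.5]
opening: 0.003
finger_force: 0.0
```

```bash
python3 -m handwheel '[[[0,0.007,0,0.008,0],[0,0.007,0,0.008,0],[0,0.007,0,0.008,0],[0,0.007,0,0.009,0]]]'
cat > c2.py <<'E'
from h import *
np.set_printoptions(precision=4,suppress=True)
import sys
s=get_state(); print(s["eef_pos"],s["contact_force"])
im=viewer.read_camera("side"); im2=viewer.read_camera("wrist")
print("tab side",pts("side","lid_tab"),"wrist",pts("wrist","lid_tab"))
cv2.imwrite(sys.argv[1],np.hstack([cv2.resize(im[100:320,150:370],(400,400)),cv2.copyMakeBorder(cv2.resize(im2,(400,300)),0,100,0,0,0)]))
E
python3 c2.py pics/p3.png
```

```text
time: 5.32
eef_pos: [0.6264, 0.1222, 0.1422]
tcp_rot: [0.987, -0.162, 0.0, -0.0]
contact_force: [0.6, 0.1, 0.0]
opening: 0.004
finger_force: 0.0
[0.6264 0.1222 0.1422] [0.5718 0.1163 0.0417]
tab side [(0.77, array([259.5, 172.1]))] wrist []
```

View pics/p3.png

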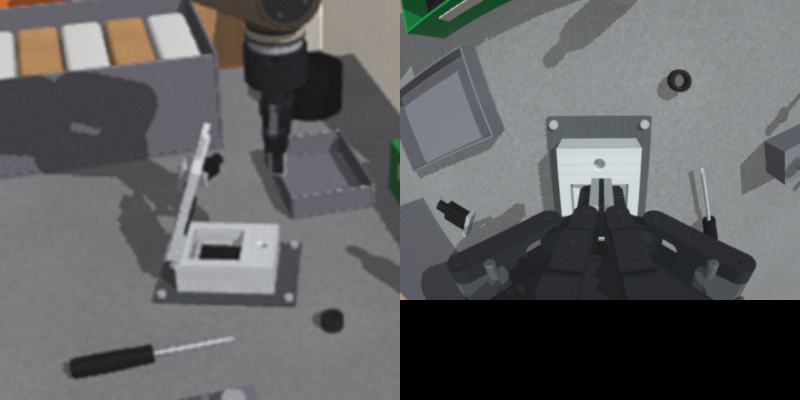

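The fingers passed over the tab and the lid did not move: in the side crop the tab tip is still at (207,127). The tab must be lower than I estimated, so I'll re-triangulate it.

```bash
cat > d.py <<'E'
from h import *
np.set_printoptions(precision=4,suppress=True)
s0=dict(eef_pos=np.array([0.4876,0.1693,0.2134]),tcp_rot=[.987,-.161,0,0])
w=ray("wrist",316.4,180.9,s0); t=ray("top",225.5,270.2); d=ray("side",257.5,170.5)
print("top+side",meet(t,d),"wrist+side",meet(w,d),"wrist+top",meet(w,t),"all",meet(w,t,d))
s=get_state(); print("tcp side",proj("side",s["eef_pos"]), "tip seen ~",(302.4,194.6), meet(ray("side",302.4,194.6)), ) if 0 else print(proj("side",s["eef_pos"]))
P=np.array([.5579,.1452,0]);y=np.radians(-18.6);X=np.array([np.cos(y),np.sin(y),0])
for th in(1.15,1.27,1.4,1.5):
    q=P-.065*X+[0,0,.05]+.172*(np.cos(th)*X+np.sin(th)*np.array([0,0,1]))+.012*(-np.sin(th)*X+np.cos(th)*np.array([0,0,1]))
    print(th,q,proj("side",q),proj("top",q),proj("wrist",q,s0))
# jig hole / hinge check
for n,q in(("hole",P+.045*X+[0,0,.05]),("hinge",P-.065*X+[0,0,.05])): print(n,q,proj("side",q),proj("top",q),proj("wrist",q))
E
python3 d.py
```

```text
top+side [0.5349 0.1524 0.2257] wrist+side [0.5343 0.1552 0.2236] wrist+top [0.5381 0.1532 0.226 ] all [0.5358 0.1537 0.2245]
[302.513  202.7974]
1.15 [0.5525 0.147  0.2119] [267.7561 175.8126] [229.3136 263.7621] [321.6668 139.416 ]
1.27 [0.5337 0.1533 0.2178] [258.8617 173.3097] [225.4237 272.8657] [321.6115 184.9796]
1.4 [0.5128 0.1604 0.2215] [249.0086 171.6523] [221.2694 283.232 ] [321.555 235.321]
1.5 [0.4965 0.1659 0.2224] [241.4051 171.1483] [218.1813 291.4077] [321.5173 271.5938]
hole [0.6005 0.1308 0.05  ] [292.722  234.3408] [247.7671 247.9682] [320.8009 262.2483]
hinge [0.4963 0.1659 0.05  ] [248.3351 233.1696] [231.6535 292.1838] [321.0729 377.231 ]
```

Run:
```python
from h import *
im=viewer.read_camera("side"); im2=viewer.read_camera("wrist")
for i,n in((im,"side"),(im2,"wrist")):
    p=proj(n,get_state()["eef_pos"]).astype(int); cv2.drawMarker(i,tuple(int(k) for k in p),(0,0,255),0,6,1)
a=cv2.resize(im[130:230,240:340],(400,400),interpolation=cv2.INTER_CUBIC); b=cv2.resize(im2[210:410,220:420],(400,400),interpolation=cv2.INTER_CUBIC)
cv2.imwrite("pics/p4.png",np.clip(np.hstack([a,b]).astype(float)*1.6,0,255))
```

```text
[ WARN:0@0.780] global loadsave.cpp:1063 imwrite_ Unsupported depth image for selected encoder is fallbacked to CV_8U.
```

View pics/p4.png

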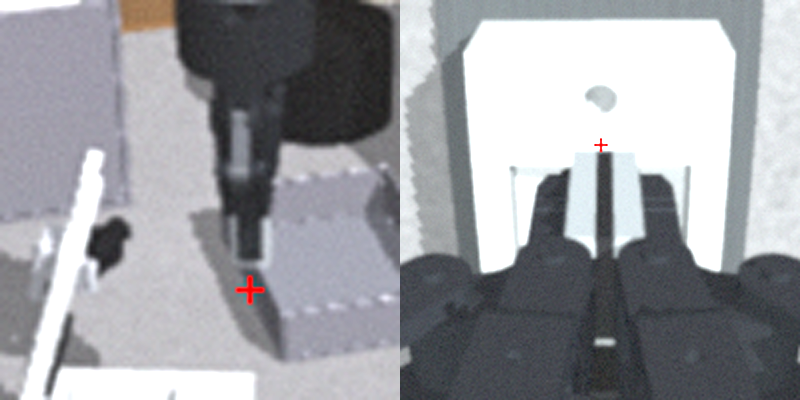

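In the zoom, the fingertip in the left panel (248,265) ends about 6 px above the projected TCP (250,290), so the real tips sit about 15 mm short of the stated TCP. I'll go back over the lid and push 18 mm lower.

```bash
python3 -m handwheel '[[[0,0,0,-0.03,0],[0,0,0,-0.03,0],[0,0,0,-0.03,0],[0,0,0,-0.03,0],[0,-0.03,0,0,0],[0,-0.03,0,0,0],[0,-0.03,0,0,0],[0,-0.03,0,0,0],[0,-0.03,0,0,0],[0,0,0,0.035,0],[0,0,0,0.033,0],[0,0,0,0,0]]]'
python3 -m handwheel '[[[0,0.016,0,0,0],[0,0.016,0,0,0],[0,0.011,0,0.0035,0],[0,0.011,0,0.0035,0],[0,0.011,0,0.0035,0],[0,0.011,0,0.0035,0]]]'
python3 - <<'E'
from h import *
im=viewer.read_camera("side"); viewer.read_camera("top")
print(pts("side","lid_tab"),pts("top","lid_tab"),proj("side",get_state()["eef_pos"]))
E
```

```text
time: 6.62
eef_pos: [0.479, 0.1701, 0.1891]
tcp_rot: [0.987, -0.161, -0.005, 0.002]
contact_force: [-1.3, 0.7, -1.6]
opening: 0.003
finger_force: 0.0
time: 7.12
eef_pos: [0.5566, 0.1459, 0.1811]
tcp_rot: [0.987, -0.162, -0.0, -0.0]
contact_force: [-1.6, 1.2, -1.5]
opening: 0.001
finger_force: 0.6
[(0.98, array([273.5, 178. ]))] [] [270.11187621 187.9735659 ]
```

```bash
python3 -m handwheel '[[[0,0.011,0,0.0045,0],[0,0.011,0,0.0055,0],[0,0.011,0,0.006,0],[0,0.011,0,0.006,0],[0,0.009,0,0.011,0],[0,0.009,0,0.011,0],[0,0.009,0,0.011,0],[0,0.0048,0,0.0095,0],[0,0.0048,0,0.0095,0],[0,0.0048,0,0.0095,0],[0,0.0048,0,0.0095,0]]]'
python3 - <<'E'
from h import *
im=viewer.read_camera("side"); viewer.read_camera("top")
print(pts("side","lid_tab"),pts("top","lid_tab"),proj("side",get_state()["eef_pos"]))
E
```

```text
time: 8.23
eef_pos: [0.6413, 0.1171, 0.0871]
tcp_rot: [0.987, -0.162, -0.0, 0.0]
contact_force: [-0.5, -0.2, 0.2]
opening: -0.001
finger_force: 0.3
[(0.71, array([312. , 214.3]))] [] [309.73274337 222.25927544]
```

```bash
python3 -m handwheel '[[[0,0.002,0,0.009,0],[0,0.002,0,0.009,0],[0,0.001,0,0.008,0],[0,0.001,0,0.006,0],[0,0,0,0.004,0],[0,0,0,0.003,0]]]'
python3 -m handwheel '[[[0,0,0,0.003,0],[0,0,0,0.001,0]]]'
```

```text
time: 8.93
eef_pos: [0.6464, 0.1152, 0.0478]
tcp_rot: [0.987, -0.162, -0.001, 0.0]
contact_force: [1.4, -0.6, -0.4]
opening: -0.002
finger_force: 0.2
time: 9.1
eef_pos: [0.6466, 0.1152, 0.0444]
tcp_rot: [0.987, -0.162, -0.0, 0.0]
contact_force: [0.2, -0.5, 0.2]
opening: -0.004
finger_force: 0.2
```

```bash
for k in 1 2 3; do python3 -m handwheel '[[[0,0,0,0.0015,0],[0,0,0,0.0015,0]]]' | grep -E 'eef_pos|contact'; done
python3 - <<'E'
from h import *
im=viewer.read_camera("side"); viewer.read_camera("top")
print(pts("side","lid_tab"),pts("side","collar_top"),pts("top","collar_top"),proj("side",get_state()["eef_pos"]))
E
```

```text
eef_pos: [0.647, 0.1152, 0.0421]
contact_force: [-0.1, -0.1, 1.1]
eef_pos: [0.6471, 0.1153, 0.0391]
contact_force: [0.4, 0.7, -0.4]
eef_pos: [0.6472, 0.1153, 0.0384]
contact_force: [-6.9, -1.3, 17.0]
[(0.7, array([319.8, 230.3]))] [(0.63, array([291.4, 224.8]))] [] [312.73259945 238.5878023 ]
```

```bash
python3 -m handwheel '[[[0,0,0,-0.02,0],[0,0,0,-0.03,0],[0,0,0,-0.035,0],[0,0,0,-0.035,0],[0.04,-0.025,0,-0.02,0],[0.04,-0.024,0,-0.01,0],[0.04,0,0,0,0],[0.04,0,0,0,0]]]'
cat > e.py <<'E'
from h import *
np.set_printoptions(precision=4,suppress=True)
s=get_state(); a=viewer.read_camera("wrist"); b=viewer.read_camera("side"); viewer.read_camera("top")
for n in("lid_tab","collar_top","jig_hinge"):
    for c in("wrist","side","top"): 
        r=pts(c,n)[:1]; print(n,c,r, [onz(c,*r[0][1],{"lid_tab":.062,"collar_top":.074,"jig_hinge":.05}[n],s) for _ in r])
P=np.array([.5579,.1452,0]);y=np.radians(-18.6);X=np.array([np.cos(y),np.sin(y),0]);H=P-.065*X+[0,0,.05]
for n,q in(("tab",H+.172*X+[0,0,.012]),("collar",H+.11*X+[0,0,.024])): print(n,q,proj("wrist",q,s),proj("side",q),proj("top",q))
cv2.imwrite("pics/p5.png",np.hstack([cv2.resize(b[180:280,230:330],(380,400),interpolation=cv2.INTER_CUBIC),cv2.resize(a[120:420,180:480],(400,400))]))
E
python3 e.py
```

```text
time: 10.52
eef_pos: [0.6003, 0.1314, 0.187]
tcp_rot: [0.987, -0.161, 0.001, -0.0]
contact_force: [0.1, -0.3, -0.4]
opening: 0.467
finger_force: 0.0
lid_tab wrist [(0.94, array([320.4, 137. ]))] [array([0.6617, 0.1113, 0.062 ])]
lid_tab side [(0.7, array([315.8, 228.6]))] [array([0.6572, 0.1223, 0.062 ])]
lid_tab top [(0.9, array([254.4, 221.9]))] [array([0.6612, 0.1153, 0.062 ])]
collar_top wrist [(0.71, array([321.6, 220.5]))] [array([0.6007, 0.1309, 0.074 ])]
collar_top side [(0.75, array([289.1, 224. ]))] [array([0.5952, 0.1427, 0.074 ])]
collar_top top [(0.37, array([134.7, 262.9]))] [array([0.561, 0.387, 0.074])]
jig_hinge wrist [(0.57, array([318.4, 324.8]))] [array([0.4988, 0.1684, 0.05  ])]
jig_hinge side [(0.87, array([248.5, 234.3]))] [array([0.4959, 0.1611, 0.05  ])]
jig_hinge top [(0.61, array([232.4, 289.4]))] [array([0.5028, 0.1644, 0.05  ])]
tab [0.6593 0.1111 0.062 ] [321.7116 139.7585] [317.8666 231.0213] [256.1637 222.703 ]
collar [0.6005 0.1308 0.074 ] [321.6826 220.6387] [292.354  226.3351] [246.4839 246.9666]
```

View pics/p5.png

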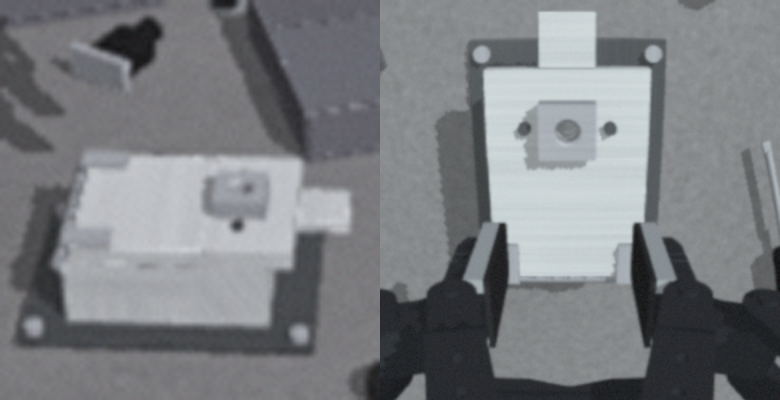

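The lid looks shut and flat: in the right panel the collar hole is at (568,130), the tab at (567,40), and the collar square spans rows 101–161. I'll check for a residual lid angle by projecting the edges.

Run:
```python
from h import *
np.set_printoptions(precision=1,suppress=True)
s=get_state()
P=np.array([.5579,.1452,0]);y=np.radians(-18.6);X=np.array([np.cos(y),np.sin(y),0]);Y=np.array([-X[1],X[0],0]);Z=np.array([0,0,1.]);H=P-.065*X+[0,0,.05]
for th in(0,.03,.06):
    L=np.cos(th)*X+np.sin(th)*Z; N=-np.sin(th)*X+np.cos(th)*Z
    f=lambda a,h,w=0:proj("wrist",H+a*L+h*N+w*Y,s)
    print(th,"tabend",f(.18,.012)[1],"edge",f(.146,.012)[1],"collar far/near",f(.127,.024)[1],f(.093,.024)[1],"hole",f(.11,.024),"tab width",f(.165,.012,-.017)[0]-f(.165,.012,.017)[0],"lid width at edge",f(.146,.012,-.05)[0]-f(.146,.012,.05)[0], "side tabend",proj("side",H+.18*L+.012*N-.017*Y),"side lid corner",proj("side",H+.146*L+.012*N-.05*Y),proj("side",H+.146*L-.05*Y))
print("seen tabend 129 edge 170 collar 195.7 240.7 tabwidth 43.5 lidwidth",(648-484)*.75,"side tabend corner",(230+351*100/380,180+230/4),"lid corner",(230+292*100/380,180+268/4))
print("bolts",[proj("wrist",P+a*.0867*X+b*.0615*Y+.008*Z,s) for a,b in((1,1),(1,-1))],"seen",(180+(481-380)*.75,120+54*.75),(180+(653-380)*.75,120+54*.75))
```

```text
0 tabend 129.735046878606 edge 172.98458100723442 collar far/near 199.803758949208 241.9988521236078 hole [321.  221.2] tab width 43.80059511707918 lid width at edge 126.30146089432355 side tabend [320.8 235.2] side lid corner [305.7 243. ] [305.8 247.1]
0.03 tabend 130.48241277314224 edge 174.31798997337077 collar far/near 201.8718945978208 244.05869340407298 hole [321.  223.3] tab width 44.53956060287754 lid width at edge 128.1095780773304 side tabend [320.6 233.4] side lid corner [305.5 241.5] [305.8 245.6]
0.06 tabend 131.4730093386475 edge 175.85802018711763 collar far/near 204.13386672415405 246.24306592772285 hole [321.  225.6] tab width 45.29745092010785 lid width at edge 129.95031404951877 side tabend [320.4 231.6] side lid corner [305.2 240. ] [305.7 244.1]
seen tabend 129 edge 170 collar 195.7 240.7 tabwidth 43.5 lidwidth 123.0 side tabend corner (322.36842105263156, 237.5) lid corner (306.8421052631579, 247.0)
bolts [array([255.2, 159.6]), array([386.9, 159.5])] seen (255.75, 160.5) (384.75, 160.5)
```

The edges match θ = 0, with the tab end at 129 (predicted 129.7) and the collar spanning 196–241, so the lid is fully shut. Now over to the pin.

```bash
python3 -m handwheel '[[[0.045,0.0024,0.0377,-0.002,0],[0.045,0.0024,0.0377,-0.002,0],[0.045,0.0024,0.0377,-0.002,0],[0.045,0.0024,0.0377,-0.002,0],[0.045,0.0024,0.0377,-0.002,0],[0.045,0.0024,0.0377,-0.002,0],[0.045,0.0024,0.0377,-0.002,0],[0.045,0.0024,0.0377,-0.002,0],[0.045,0.0024,0.0377,-0.002,0],[0.045,0.0024,0.0377,-0.002,0],[0.045,0,0,0,0],[0.045,0,0,0,0]]]'
python3 - <<'E'
from h import *
np.set_printoptions(precision=4,suppress=True)
s=get_state(); a=viewer.read_camera("wrist")
print(s["eef_pos"],pts("wrist","pin_head"),pts("wrist","gauge"))
for q in viewer.outline_of("wrist","pin")[:5]: print(q["confidence"],np.array(q["extent"])*[640,480,640,480])
print([proj("wrist",[.503,-.2335,z],s) for z in(.055,.077,.095)])
cv2.imwrite("pics/p6.png",cv2.resize(a[100:400,120:520],(800,600),interpolation=cv2.INTER_CUBIC))
E
```

```text
time: 12.12
eef_pos: [0.5022, -0.2359, 0.2062]
tcp_rot: [0.986, -0.164, 0.0, -0.0]
contact_force: [0.6, -0.1, -0.6]
opening: 0.528
finger_force: 0.0
[ 0.5022 -0.2359  0.2062] [(0.97, array([281.3, 116.2])), (0.85, array([413.5, 184.5])), (0.82, array([416. , 254.6])), (0.61, array([322.9, 209.1]))] [(0.64, array([257.9, 219.6]))]
0.97 [393.984 164.496  30.784  33.408]
0.89 [303.616 190.32   31.168  35.712]
0.81 [267.904 105.888  36.224  25.584]
0.62 [394.496 227.424  38.272  42.   ]
[array([318.2945, 209.3761]), array([318.053 , 215.6867]), array([317.8295, 221.5441])]
```

View pics/p6.png

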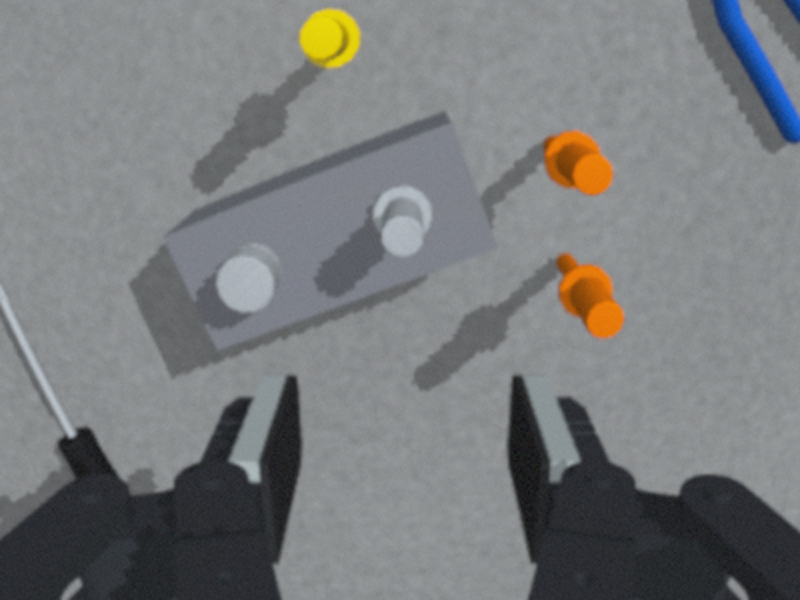

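The wrist crop shows the locking pin's head at (402,236), which is wrist pixel (321,218). That matches the collar hole's pixel in the earlier view, so I'm directly over it. The gauge is at (245,282), the yellow pin at (322,38) and the orange ones at (590,172) and (604,318). I'll descend with the fingers part-open.

```bash
python3 -m handwheel '[[[0.045,0.001,0,0.036,0],[0.045,0.001,0,0.036,0],[0.045,0,0,0.036,0],[0.045,0,0,0.036,0],[0.045,0,0,0,0],[0.045,0,0,0,0]]]'
python3 - <<'E'
from h import *
s=get_state(); a=viewer.read_camera("wrist"); b=viewer.read_camera("side")
print(proj("wrist",s["eef_pos"],s),proj("side",s["eef_pos"]))
c=lambda i:cv2.resize(i,(400,400),interpolation=cv2.INTER_CUBIC)
cv2.imwrite("pics/p7.png",np.hstack([c(b[280:380,230:330]),c(a[170:370,220:420])]))
E
```

```text
time: 12.82
eef_pos: [0.5034, -0.2324, 0.06]
tcp_rot: [0.987, -0.161, -0.003, -0.001]
contact_force: [0.4, -0.1, 0.2]
opening: 0.529
finger_force: 0.0
[320.65631881 282.10663381] [286.36041933 349.28937892]
```

View pics/p7.png

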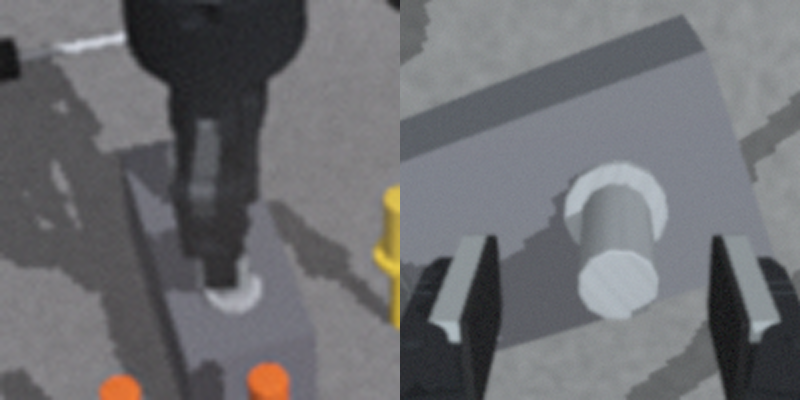

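Left panel: the front fingertip (222,285) is just above the flange (232,295). Right panel: the head (618,285) is about 3 mm to the tool's +y of the finger midline (601). I'll centre, go 8 mm lower, and grip.

```bash
python3 -m handwheel '[[[0.045,0.002,0.0034,0.004,0],[0.045,0,0,0.004,0],[0.045,0,0,0,0],[0,0,0,0,0],[0,0,0,0,0],[0,0,0,0,0],[0,0,0,0,0],[0,0,0,0,0],[0,0,0,0,0],[0,0,0,0,0],[0,0,0,0,0]]]' 60
```

```text
time: 13.83
eef_pos: [0.5057, -0.2387, 0.0544]
tcp_rot: [0.987, -0.162, 0.0, 0.0]
contact_force: [-0.8, 1.1, 3.2]
opening: 0.17
finger_force: 58.4
```

```bash
python3 -m handwheel '[[[0,0,0,-0.012,0],[0,0,0,-0.025,0],[0,0,0,-0.025,0],[0,0,0,-0.025,0],[0,0,0,-0.025,0],[0,0,0,-0.013,0],[0,0,0,0,0]]]'
python3 -m handwheel '[[[0,-0.0028,-0.0381,0,0],[0,-0.0028,-0.0381,0,0],[0,-0.0028,-0.0381,0,0],[0,-0.0028,-0.0381,0,0],[0,-0.0028,-0.0381,0,0],[0,-0.0028,-0.0381,0,0],[0,-0.0028,-0.0381,0,0],[0,-0.0028,-0.0381,0,0],[0,-0.0028,-0.0381,0,0],[0,-0.0028,-0.0381,0,0],[0,0,0,0,0],[0,0,0,0,0]]]'
python3 - <<'E'
from h import *
np.set_printoptions(precision=4,suppress=True)
s=get_state(); print(s["eef_pos"],s["tcp_rot"],s["opening"])
a=viewer.read_camera("wrist"); b=viewer.read_camera("side"); viewer.read_camera("top")
for c in("wrist","side","top"):
    for n in("collar_top","pin_tip","pin_head","lid_tab"): print(c,n,pts(c,n)[:3])
t=s["eef_pos"]+[0,0,-.05]
print("pred tip",proj("wrist",t,s),proj("side",t),"pred hole",proj("wrist",[.601,.131,.074],s),proj("side",[.601,.131,.074]))
c=lambda i:cv2.resize(i,(400,400),interpolation=cv2.INTER_CUBIC)
cv2.imwrite("pics/p8.png",np.hstack([c(b[170:270,240:340]),c(a[100:300,220:420])]))
E
```

```text
time: 14.42
eef_pos: [0.5072, -0.2398, 0.1831]
tcp_rot: [0.987, -0.162, 0.003, 0.002]
contact_force: [-0.3, -0.5, -0.1]
opening: 0.169
finger_force: 58.5
time: 15.42
eef_pos: [0.5994, 0.1334, 0.1764]
tcp_rot: [0.987, -0.16, -0.002, 0.001]
contact_force: [-0.5, -0.8, -0.9]
opening: 0.166
finger_force: 58.6
[0.5994 0.1334 0.1764] [ 0.9871 -0.1601 -0.0019  0.0006] 0.16566747790633615
wrist collar_top []
wrist pin_tip [(0.86, array([316.2, 252.9])), (0.64, array([622.8, 124.3])), (0.54, array([319.4, 135.4]))]
wrist pin_head [(0.67, array([315.1, 251.2])), (0.64, array([321.6, 307.2])), (0.58, array([324. , 222.2]))]
wrist lid_tab [(0.86, array([322.7, 137.6]))]
side collar_top [(0.46, array([290.9, 225.7]))]
side pin_tip [(0.84, array([262.2, 410.3])), (0.6, array([301.6, 405.3])), (0.59, array([331.1, 361.8]))]
side pin_head [(0.74, array([326.2, 337.7])), (0.73, array([262.6, 382. ])), (0.64, array([297.3, 379.4]))]
side lid_tab [(0.92, array([317.4, 230.3])), (0.67, array([249.5, 233.7])), (0.3, array([286.4, 207.3]))]
top collar_top []
top pin_tip [(0.59, array([397.3, 258.5])), (0.46, array([433. , 288.6])), (0.44, array([429.4, 316.2]))]
top pin_head [(0.62, array([401.4, 256. ])), (0.51, array([439. , 289.3])), (0.46, array([434.2, 317.3]))]
top lid_tab [(0.9, array([253.3, 220.6])), (0.68, array([299.4, 316.5]))]
pred tip [320.7379 247.7358] [290.8189 207.6856] pred hole [323.149  221.2834] [292.5202 226.2709]
```

View pics/p8.png

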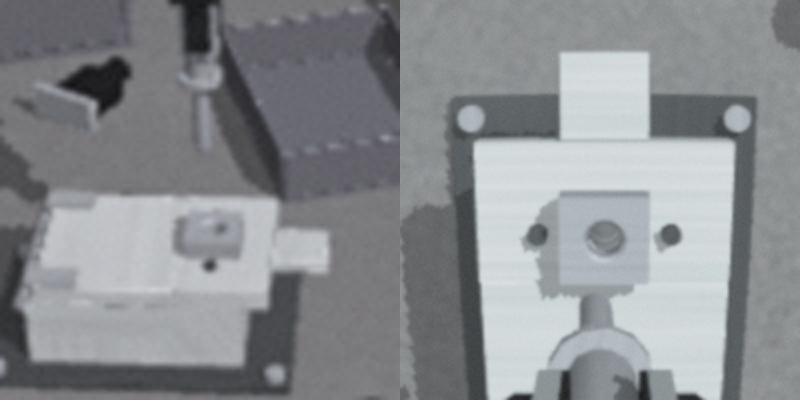

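In the right panel the held pin's tip is at (596,298), which is wrist pixel (318,249), and the collar hole is at (605,237), wrist (322.5,218.5). The side view shows the pin upright above the collar. Now to compute the shift.

```bash
cat > g.py <<'E'
from h import *
import sys
np.set_printoptions(precision=4,suppress=True)
# args: tip u v, hole u v ; prints hole-tip in tool axes
tu,tv,hu,hv=map(float,sys.argv[1:5]); s=get_state()
if len(sys.argv)>5: s=dict(eef_pos=np.array(eval(sys.argv[5])),tcp_rot=eval(sys.argv[6]))
Rt=R.from_quat(s["tcp_rot"]).as_matrix()
t=onz("wrist",tu,tv,s["eef_pos"][2]-.0494,s); h=onz("wrist",hu,hv,.074,s)
print("tip",t,"in tool",Rt.T@(t-s["eef_pos"]),"hole",h,"shift tool",Rt.T@(h-t))
E
python3 g.py 318 249 322.5 218.5 "[0.5994,0.1334,0.1764]" "[0.9871,-0.1601,-0.0019,0.0006]"
python3 -c "
from h import *
print(get_state()['eef_pos'],get_state()['tcp_rot'])"
```

```text
tip [0.5994 0.1352 0.127 ] in tool [-0.0004 -0.0018  0.0494] hole [0.6032 0.1308 0.074 ] shift tool [0.0052 0.0029 0.053 ]
[0.60065745 0.13139486 0.1790084 ] [ 9.86790407e-01 -1.62002123e-01  6.65126609e-05 -2.87420792e-05]
```

```bash
cat > m.py <<'E'
from h import *
np.set_printoptions(precision=4,suppress=True,linewidth=250)
s=get_state(); a=viewer.read_camera("wrist"); print(s["eef_pos"],s["tcp_rot"])
g=cv2.cvtColor(a,cv2.COLOR_BGR2GRAY)
np.savez("m.npz",g=g)
print(pts("wrist","collar_top")[:1])
G=cv2.GaussianBlur(g,(0,0),1)
for p2 in(12,9): print(cv2.HoughCircles(cv2.resize(G[195:245,295:350],None,fx=4,fy=4,interpolation=cv2.INTER_CUBIC),cv2.HOUGH_GRADIENT,1,30,param1=60,param2=p2,minRadius=20,maxRadius=60))
for q in viewer.outline_of("wrist","pin"):
    m=q["mask"]; r,c=np.nonzero(m)
    if 280<c.mean()<360: print(q["confidence"],r.min(),[(k,c[r==k].min(),c[r==k].max()) for k in range(r.min(),r.min()+24,3)])
print(G[200:262:2,300:344:2])
E
python3 m.py
```

```text
[0.6007 0.1314 0.179 ] [ 0.9868 -0.162   0.0001 -0.    ]
[(0.6, array([323., 222.]))]
None
None
0.82 247 [(247, np.int64(313), np.int64(320)), (250, np.int64(310), np.int64(324)), (253, np.int64(310), np.int64(325)), (256, np.int64(309), np.int64(325)), (259, np.int64(310), np.int64(326)), (262, np.int64(310), np.int64(326)), (265, np.int64(308), np.int64(332)), (268, np.int64(302), np.int64(337))]
[[162 161 161 162 163 162 162 162 163 162 162 164 164 164 165 165 164 165 164 164 167 184]
 [178 177 177 177 178 178 178 178 177 177 178 178 178 179 179 179 179 178 178 178 179 190]
 [182 182 182 182 182 183 182 181 181 181 181 181 181 181 181 182 181 180 181 181 182 195]
 [183 183 182 182 183 182 182 182 182 182 182 183 182 182 182 182 182 182 181 181 182 196]
 [183 183 182 182 183 182 182 182 182 181 182 182 182 182 181 180 181 181 180 180 181 194]
 [182 182 183 182 182 182 182 181 179 176 175 175 178 180 179 179 180 180 180 180 182 193]
 [181 182 182 181 180 181 180 173 158 148 145 145 155 169 177 179 181 181 181 181 182 193]
 [180 181 181 179 179 179 170 147 128 124 125 126 126 139 162
[... 1423 characters left out ...]
0 147 147 150 152 154 155 157 159 158 162 185 210 213 213 214]
 [164 167 163 157 154 146 132 131 137 144 147 149 156 170 178 174 184 201 211 211 211 211]
 [194 196 189 183 168 137 118 125 136 144 148 148 165 195 202 201 207 210 210 210 210 210]
 [210 210 208 207 189 136 115 125 137 145 148 148 162 197 211 211 211 212 212 211 211 211]
 [213 213 212 212 194 137 114 126 138 145 148 148 155 191 210 212 211 212 212 211 211 211]
 [214 214 214 213 193 136 115 126 138 145 149 148 153 184 209 212 212 212 212 212 212 212]
 [215 214 214 214 196 139 116 126 138 146 149 148 151 180 210 213 213 213 213 213 213 213]
 [214 214 214 213 197 140 117 127 139 145 147 147 148 174 208 214 214 214 214 214 214 214]]
```

```bash
python3 g.py 317.7 250 320.8 220.2; python3 g.py 317.7 248 320.8 220.2
```

```text
tip [0.6002 0.1337 0.1296] in tool [-0.0011 -0.002   0.0494] hole [0.6033 0.1308 0.074 ] shift tool [0.0038 0.0018 0.0556]
tip [0.6015 0.1333 0.1296] in tool [ 0.0002 -0.002   0.0494] hole [0.6033 0.1308 0.074 ] shift tool [0.0025 0.0018 0.0556]
```

```bash
python3 -m handwheel '[[[0,0.003,0.002,0,0],[0,0,0,0.015,0],[0,0,0,0.015,0],[0,0,0,0.01,0],[0,0,0,0,0],[0,0,0,0,0],[0,0,0,0,0],[0,0,0,0,0]]]'
sed -i 's/G\[200:262:2,300:344:2\]/G[208:272:2,294:350:2]/' m.py; python3 m.py
```

```text
time: 16.98
eef_pos: [0.6037, 0.1286, 0.1402]
tcp_rot: [0.987, -0.162, 0.001, -0.0]
contact_force: [-0.1, -0.2, -1.1]
opening: 0.173
finger_force: 58.6
[0.6037 0.1286 0.1402] [ 0.9868 -0.1619  0.001  -0.0002]
[(0.66, array([317.7, 244.4]))]
None
None
0.87 248 [(248, np.int64(313), np.int64(321)), (251, np.int64(311), np.int64(324)), (254, np.int64(311), np.int64(325)), (257, np.int64(311), np.int64(325)), (260, np.int64(311), np.int64(326)), (263, np.int64(311), np.int64(327)), (266, np.int64(308), np.int64(334)), (269, np.int64(302), np.int64(337))]
[[213 213 213 213 213 213 213 213 213 213 213 213 213 213 213 213 213 212 213 213 214 214 213 213 213 213 213 213]
 [215 215 215 215 215 215 215 215 214 215 215 215 215 215 215 214 214 214 214 214 215 215 215 215 214 215 215 215]
 [214 213 213 213 213 213 213 213 213 213 213 213 213 212 213 213 213 213 212 213 213 213 213 213 214 215 215 215]
 [189 186 186 186 186 186 186 185 186 186 186 186 185 185 185 185 185 185 185 186 186 185 185 186 195 208 211 211]
 [156 153 154 154 153 154 154 153 154 154 154 154 153 153 153 153 153 153 153 153 1
[... 2437 characters left out ...]
 208 208]
 [135 135 134 152 176 180 179 166 128 116 126 137 143 146 146 144 155 174 177 177 176 177 177 177 186 203 209 209]
 [133 132 134 154 177 181 180 167 132 124 134 143 144 146 147 147 154 170 176 178 178 179 179 179 188 203 209 209]
 [133 133 144 168 179 178 171 157 139 141 149 156 159 161 165 167 163 163 165 170 175 177 178 180 190 207 212 212]
 [137 137 152 172 173 164 150 148 156 166 173 177 179 178 180 182 179 174 167 163 162 169 180 186 195 209 214 214]
 [146 146 151 153 147 146 155 168 176 179 181 183 182 180 181 183 183 183 183 177 167 165 182 200 206 211 213 213]
 [154 152 147 138 146 165 178 181 179 180 182 183 181 180 183 183 184 184 185 183 179 175 178 195 208 211 211 211]]
```

```bash
for v in 248 249.5 251; do python3 g.py 317.9 $v 318 242; done
```

```text
tip [0.6042 0.1303 0.0905] in tool [ 0.0002 -0.0018  0.0494] hole [0.6027 0.131  0.074 ] shift tool [-0.0017 -0.0001  0.0165]
tip [0.6033 0.1307 0.0905] in tool [-0.0008 -0.0018  0.0494] hole [0.6027 0.131  0.074 ] shift tool [-0.0007 -0.0001  0.0165]
tip [0.6024 0.131  0.0905] in tool [-0.0017 -0.0018  0.0494] hole [0.6027 0.131  0.074 ] shift tool [ 0.0003 -0.0001  0.0165]
```

```bash
python3 -m handwheel '[[[0,-0.0007,0,0.005,0],[0,0,0,0.005,0],[0,0,0,0.005,0],[0,0,0,0.003,0],[0,0,0,0,0]]]'
python3 -m handwheel '[[[0,0,0,0.003,0],[0,0,0,0.003,0],[0,0,0,0,0]]]'; python3 -m handwheel '[[[0,0,0,0.003,0],[0,0,0,0.003,0],[0,0,0,0,0]]]'
```

```text
time: 17.55
eef_pos: [0.6012, 0.1288, 0.1193]
tcp_rot: [0.987, -0.162, -0.001, 0.0]
contact_force: [0.0, -1.1, -1.4]
opening: 0.171
finger_force: 58.7
time: 17.8
eef_pos: [0.6018, 0.1288, 0.1142]
tcp_rot: [0.987, -0.162, -0.001, 0.0]
contact_force: [-0.5, -0.2, -1.0]
opening: 0.172
finger_force: 58.6
time: 18.05
eef_pos: [0.6017, 0.1288, 0.1081]
tcp_rot: [0.987, -0.162, -0.001, 0.0]
contact_force: [-0.0, -0.1, -0.8]
opening: 0.17
finger_force: 58.6
```

```bash
for k in 1 2 3; do python3 -m handwheel '[[[0,0,0,0.003,0],[0,0,0,0.003,0],[0,0,0,0,0]]]' | grep -E 'eef|contact|opening'; done
```

```text
eef_pos: [0.6017, 0.1288, 0.1021]
contact_force: [-1.3, 1.5, -1.1]
opening: 0.173
eef_pos: [0.6017, 0.1288, 0.0961]
contact_force: [-0.4, 0.5, -0.3]
opening: 0.167
eef_pos: [0.6017, 0.1288, 0.0901]
contact_force: [-0.3, 0.6, -0.8]
opening: 0.172
```

```bash
python3 -m handwheel '[[[0,0,0,0.004,0],[0,0,0,0.004,0],[0,0,0,0.004,0],[0,0,0,0,0]]]'| grep -E 'eef|contact|opening'; for k in 1 2 3; do python3 -m handwheel '[[[0,0,0,0.002,0],[0,0,0,0.002,0],[0,0,0,0,0]]]' | grep -E 'eef|contact|opening'; done
```

```text
eef_pos: [0.6018, 0.129, 0.0778]
contact_force: [0.4, 0.2, -1.9]
opening: 0.168
eef_pos: [0.6022, 0.129, 0.0746]
contact_force: [0.1, 0.5, -0.9]
opening: 0.168
eef_pos: [0.6026, 0.1289, 0.0716]
contact_force: [0.4, -0.4, 3.8]
opening: 0.174
eef_pos: [0.6028, 0.1289, 0.0684]
contact_force: [-2.1, 0.1, 7.3]
opening: 0.169
```

```bash
for k in 1 2 3; do python3 -m handwheel '[[[0,0,0,0.001,0],[0,0,0,0.001,0],[0,0,0,0,0]]]' 100| grep -E 'eef|contact|opening|finger'; done
```

```text
eef_pos: [0.603, 0.1289, 0.0673]
contact_force: [-3.3, 0.8, 9.5]
opening: 0.157
finger_force: 98.1
eef_pos: [0.6033, 0.1289, 0.0671]
contact_force: [-4.9, -0.7, 16.3]
opening: 0.153
finger_force: 99.0
eef_pos: [0.6036, 0.1289, 0.067]
contact_force: [-8.7, 0.0, 23.2]
opening: 0.155
finger_force: 99.7
```

The position has stopped at z = 0.067, as expected, while the force climbs steeply past the spring's 10.5 N. So the collar is bottomed. I'll hold briefly to confirm it is steady, then hand in.

```bash
python3 -m handwheel '[[[0,0,0,0,0],[0,0,0,0,0],[0,0,0,0,0],[0,0,0,0,0],[0,0,0,0,0],[0,0,0,0,0]]]'
python3 - <<'E'
from h import *
viewer.read_camera("side"); viewer.read_camera("top")
for c,n in(("side","lid_tab"),("top","lid_tab"),("top","rack"),("top","gauge"),("top","driver"),("top","grommet")): print(c,n,pts(c,n)[:2])
E
```

```text
time: 21.13
eef_pos: [0.6036, 0.1289, 0.067]
tcp_rot: [0.987, -0.162, 0.001, 0.0]
contact_force: [-8.9, 0.3, 22.3]
opening: 0.154
finger_force: 99.7
side lid_tab []
top lid_tab []
top rack [(0.62, array([381.8, 292.9]))]
top gauge [(0.59, array([372.4, 292.6]))]
top driver [(0.88, array([302.6, 320.5]))]
top grommet [(0.55, array([302.8, 226.9]))]
```

```bash
python3 -c "
from plant import sign_off
print(sign_off())"
```

```text
the job is handed in; nothing more can be done
None
```

I shut the lid, put the locking pin through the collar into the lower half, and handed the job in with the arm still gripping the pin and pressing the collar to its stop at about 22 N.

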